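# Bolt the flour bin shut

## Task

The flap of the stainless flour bin is closed but not bolted. Bolt it: with the fingertips gently push the bolt's upright knob along its slot until the bolt is fully home in the keeper, then push the knob over sideways and right down to the end of the side slot, so that the bolt cannot slide back. Only push the knob, never pinch or force it; leave the flap down and do not disturb the jar, the pastry ring or the brush, and finish with the hand clear.

Things in the scene. Friction and masses are not known exactly. Their poses are not given: they have to be found in the camera images.
- bin: Closed stainless flour bin, fixed to the bench: 320 mm (its x) by 440 mm (its y), flat top 146 mm above the bench. Origin at the centre of its underside, z up. Its top is two covers that meet at y = 0: a fixed half-cover (y > 0) and a hinged flap (y < 0). A barrel bolt lies on the flap, along the line x = 0; nothing else stands on the flap.
- knob_ball (a point): Centre of the ball, 20 mm in diameter, on the bolt's knob. It stands 42 mm from the bolt's axis on a steel stem 8 mm thick. At the start it is upright, 58 mm above the cover (204 mm above the bench), at x = 0 of the bin and between y = -100 and -75 mm.
- slot_corner (a point): Fixed point on the bolt's axis at the corner of the L-shaped slot, at (0, -40, 162) mm of the bin; the stem stands here when the bolt is home. The bolt's tube (26 mm thick, axis 16 mm above the cover, base plate 46 mm wide) runs from y = -118 to -18 mm. The long slot on its top runs from y = -100 mm to here, the side slot from here round to the bin's +x side.
- bolt (a joint): How far the bolt has been slid towards the keeper (the bin's +y), in m: 0 drawn back, 0.060 fully home against the end of the slot. Slides with about 2 N of friction and stays where it is left.
- knob (a joint): Turn of the knob about the bolt's axis, rad: 0 upright, growing as the ball goes over to the bin's +x side and down; 1.40 at the end of the side slot (ball centre 41 mm to the side, 23 mm above the cover). In the long slot it has 0.1 to 0.2 rad of play; it can turn once the bolt is within about 3 mm of home. About 1 N at the ball turns it; it stays where it is left. Over 32 N on it is forcing.
- flap (a joint): Opening angle of the flap about its hinge at the bin's -y end, in rad: 0 shut. The flap is shut at the start, held by its own weight only (0.9 kg).
- jar: Bystander: glass jar with a steel cap, 66 mm in diameter and 85 mm high, standing on the fixed half-cover; origin at the centre of its underside.
- cutter: Bystander: plain steel pastry ring, 72 mm in diameter and 40 mm high, standing on the fixed half-cover; origin at the centre of its underside.
- brush: Bystander: pastry brush lying on the bench beyond the bin's +x side; origin on its underside, along its x axis.
- keeper (a point): Centre of the keeper's mouth, on the bolt's axis at (0, 12, 162) mm of the bin: a bridge on the fixed half-cover, 28 mm wide, 30 mm high over the cover and 24 mm long (to y = 36 mm), which takes the bolt's end.

How it is judged:
By the outcome, as a careful person would: the job done as asked, in the order asked, and still so for the second after the job is handed in, with the robot touching nothing.
It also fails if it takes over 42 s, if anything falls off the work surface, if the arm or the gripper's body presses on something with over 40 N, if the wrist force passes 120 N, or if a joint passes its speed limit or range.

## Robot

A 6-joint arm with a two-finger parallel gripper is mounted at the origin on the work surface. World frame = base frame: x ahead of the robot, y to its left, z up, the work surface at z = 0. Lengths are in m, angles in rad, forces in N, time in s.
With the tool pointing down it reaches from about 0.425 to 0.95 m from the base axis. Payload 3.5 kg.
Tool frame: the origin (TCP) lies on the centre line of the jaws, within the pads' length; the fingertips stand 25 mm ahead of it and the grasp point (between the pads) lies 6 mm ahead of it; y points along the fingers, z is the direction in which the jaws open and shut, and the axes are right-handed (so a half turn about y gives the same grasp; the last joint's range is limited). The gripper opens to 85 mm and grips with 20 to 120 N. Pads are 22 mm wide; open, the fingers measure 114 mm over their backs; the gripper's body (76 mm by 85 mm) begins 54 mm behind the grasp point. The pads swing forward as they close: fully open they stand 13 mm farther back than shut.
Start: joints at [-1.351, 0.286, 1.577, -0, 1.279, -0.15], TCP at [0.244, -0.629, 0.226] pointing down, gripper open.
Joint ranges: [-2.77, 2.77], [-0.9, 2.22], [0.21, 2.48], [-1.53, 4.67], [0.24, 2.81], [-2.84, 2.84]. Speed limits (rad/s): [2.79, 2.79, 3.14, 3.14, 3.14, 3.14].

## Interface

Orientations are given as a unit quaternion [x, y, z, w].
In Python, from plant import ctrl gives the robot as it stands.
- The arm moves only by the tool arm_command, never from a script. Its argument "steps" is a list of rows, each an object with "hand": the opening, from 0 (shut) to 1 (fully open); "travel": the shift along the tool's x, y, z in units of 0.3 m (1.0 is 0.3 m), a list of three; "rotation": the turn, a rotation vector about the tool's x, y, z in units of 30 degrees (1.0 is 30 degrees), a list of three. A call has 1 to 20 rows; each row shifts and turns the pose as measured when the row begins, along the tool's axes as they then stand; what a row does not reach is not made up. A row lasts 1/8 s, in which the tool goes at most 62.5 mm and 10.7 degrees, less where a joint would pass 70% of its speed; a pose out of reach is approached as far as the arm can. A call with a number of a shift or a turn outside -1 to 1 is refused whole. A call with a gripper value outside its range is refused whole. The fingers move at their own pace and stop on an object; "grip_force" is the grip in N (left out, the last holds). Time passes only in rows, so rows that do not move let the fingers close. It gives the time, the measured TCP pose, the force and the opening at its end, in the units of the state.
- ctrl.get_state(): the state, without advancing time (a new reading comes with each control period).
- ctrl.read_camera(name): name is "scene" or "top" or "wrist"; returns (picture, depth): 384x512x3 uint8, blue, green, red; 384x512 float32, m along the optical axis (not along the pixel's ray), 0 where there is no reading.
- ctrl.camera_params(name): a dict with "fx", "fy", "cx", "cy" (pixels), "extrinsics" (4x4, takes a point from camera to world coordinates); the wrist camera has in their place "tool_from_camera" (4x4, takes a point from camera to tool coordinates, whose origin is the TCP and whose axes are the tool frame's). Camera axes: x right, y down, z forward; pixel columns grow to the right and rows downward; lengths in m; the calibration is good to about 2 mm. The wrist camera is an equidistant fisheye: a pixel r from the principal point sees the ray r / f radians off the axis. A picture is of the moment at which its call begins: read the wrist's pose just before it. camera_params takes no time and is no camera call.
- ctrl.sign_off(): hands the job in, once; it reports no verdict.
Trained networks look in the newest picture that a camera, given by its name, has taken for a name from the list of things; names that differ only in an ending like _2 or _b are one class to them, and where a whole thing is asked for, a point or a joint stands for the part that bears it (a point fixed in the world has none). Each returns a list of dicts, best first, with "score" (0 to 1); they miss things now and then, are a little off and sometimes report something else, mostly with a low value. They report only what shows in the picture. A call takes as long as a camera call.
- ctrl.masks_of(camera, thing): "region" (384x512 bool, what is visible of it) and "at" ([column, row] in pixels, amid what is visible of it).
The state is a dict: "time": time; "qpos": joint angles; "dq": joint speeds; "joint_efforts": joint torques, N m; "eef_pos": TCP position; "tcp_rot": TCP orientation; "contact_force": force on the tool from outside, world axes, zero at the start; "wrist_torque": the same for the moment, N m; "opening": opening from 0.0 (shut) to 1.0 (fully open).
Only numpy, scipy, OpenCV 4.12 (cv2) and the standard library are available. Lean on these libraries where they do the work, as an engineer would, in place of code of your own. Each camera call takes 0.05 s, during which the arm holds its last target.

## Working session

There is one attempt and no reset: what is moved stays moved. The work goes in short steps, Python scripts to look and compute and a tool call to move; the robot and the scene stay as the last step left them, time stands still between calls to the robot, and variables do not carry over. Pictures are saved under pics/ and viewed, and the job is handed in when it is done.

Besides the shell and the picture viewer there is one more tool, called by a JSON object that holds its "name" and its "arguments", one argument or row to a line. arm_command: Moves the arm, as the interface text tells. Shifts and turns lie within -1 to 1; 1 stands for 0.3 m of shift or 30 degrees of turn. Its arguments: {"type":"object","properties":{"steps":{"type":"array","items":{"type":"object","properties":{"hand":{"type":"number"},"travel":{"type":"array","items":{"type":"number","minimum":-1,"maximum":1}},"rotation":{"type":"array","items":{"type":"number","minimum":-1,"maximum":1}}}}},"grip_force":{"type":"number"}},"required":["steps"]}

```bash
mkdir -p pics; ls; cat > h.py <<'E'
import numpy as np, cv2
from plant import ctrl
from scipy.spatial.transform import Rotation as R
def w(cam,uv,d):
    p=ctrl.camera_params(cam);u,v=uv
    c=np.array([(u-p['cx'])/p['fx']*d,(v-p['cy'])/p['fy']*d,d,1]);return (np.array(p['extrinsics'])@c)[:3]
E
python3 - <<'E'
from h import *
s=ctrl.get_state();print({k:np.round(v,3) for k,v in s.items()})
print(R.from_quat(s['tcp_rot']).as_matrix().round(3))
for c in ['scene','top']:
    im,d=ctrl.read_camera(c);cv2.imwrite(f'pics/{c}0.png',im);np.save(f'{c}0.npy',d)
    p=ctrl.camera_params(c);print(c,p['fx'],p['cx'],p['cy'],np.round(p['extrinsics'],3))
    for t in ['knob_ball','bin','jar','cutter','brush','keeper']:
        for m in ctrl.masks_of(c,t)[:2]:
            r=m['region'];dd=d[r&(d>0)];u=[int(x) for x in m['at']]
            print(t,round(m['score'],2),u,r.sum(),w(c,u,d[u[1],u[0]]).round(3))
print(ctrl.get_state()['time'])
E
```

```text
pics
{'time': np.float64(0.0), 'qpos': array([-1.351,  0.287,  1.578,  0.   ,  1.279, -0.15 ]), 'dq': array([-0.002, -0.001,  0.001, -0.001, -0.001,  0.   ]), 'joint_efforts': array([ 1.0000e-03, -4.0598e+01, -2.9263e+01, -0.0000e+00,  6.0000e-03,
        0.0000e+00]), 'eef_pos': array([ 0.244, -0.629,  0.225]), 'tcp_rot': array([-0.13 ,  0.696, -0.694,  0.13 ]), 'contact_force': array([-0.439, -0.131, -0.266]), 'wrist_torque': array([ 0.015, -0.035,  0.011]), 'opening': np.float64(1.0)}
[[-0.932 -0.     0.361]
 [-0.361  0.002 -0.932]
 [-0.    -1.    -0.002]]
scene 385.6182899871371 258.0604611728851 195.52571772658877 [[-0.771  0.529 -0.355  0.957]
 [ 0.637  0.631 -0.443  0.502]
 [-0.01  -0.568 -0.823  0.984]
 [ 0.     0.     0.     1.   ]]
knob_ball 0.51 [262, 163] 42 [0.547 0.009 0.204]
bin 0.75 [364, 212] 986 [0.475 0.288 0.231]
bin 0.64 [286, 206] 18127 [0.562 0.124 0.148]
jar 0.83 [364, 211] 953 [0.474 0.287 0.234]
cutter 0.63 [307, 265] 660 [0.649 0.288 0.187]
brush 0.84 [219, 267] 793 [0.77  0.095 0.018]
keeper 0.92 [282, 211] 18331 [0.578 0.126 0.144]
top 357.9213998170853 257.86714912129787 191.37822269516988 [[-0.004 -0.998  0.065  0.544]
 [-1.     0.004 -0.013  0.04 ]
 [ 0.012 -0.065 -0.998  0.973]
 [ 0.     0.     0.     1.   ]]
knob_ball 0.51 [267, 218] 66 [0.538 0.011 0.21 ]
bin 0.69 [233, 218] 25124 [0.537 0.087 0.146]
cutter 0.61 [147, 177] 434 [0.633 0.286 0.146]
cutter 0.46 [275, 216] 12904 [ 0.542 -0.009  0.171]
brush 0.66 [235, 132] 810 [0.768 0.089 0.019]
brush 0.36 [232, 216] 25310 [0.542 0.089 0.146]
keeper 0.87 [232, 219] 24961 [0.535 0.089 0.144]
0.7
```

View pics/scene0.png

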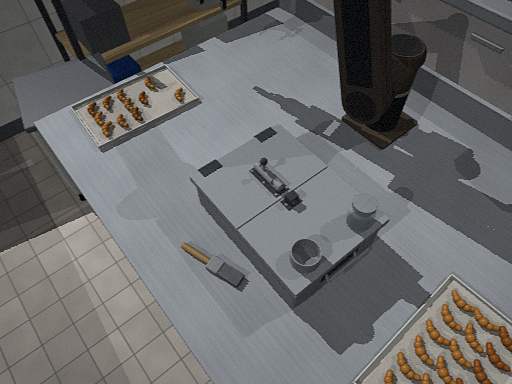

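View pics/top0.png

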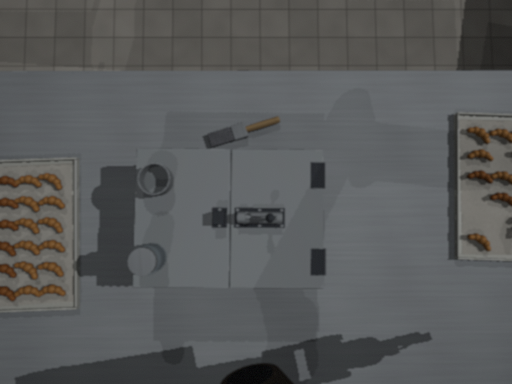

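```bash
python3 - <<'E'
from h import *
for c in ['top','scene']:
    d=np.load(c+'0.npy');p=ctrl.camera_params(c)
    v,u=np.mgrid[:384,:512];z=d
    P=np.stack([(u-p['cx'])/p['fx']*z,(v-p['cy'])/p['fy']*z,z,np.ones_like(z)],-1)@np.array(p['extrinsics']).T
    P=P[...,:3];ok=d>0
    m=(ok&(abs(P[...,2]-0.146)<.006)&(P[...,0]>.3)&(P[...,0]<.75)).astype(np.uint8)
    n,l,st,ce=cv2.connectedComponentsWithStats(m);k=1+np.argmax(st[1:,4]);q=P[l==k]
    print(c,'cover z',np.median(q[:,2]),cv2.minAreaRect(q[:,:2].astype(np.float32)))
    hb=cv2.boxPoints(cv2.minAreaRect(q[:,:2].astype(np.float32)));print(hb.round(3))
    # high points on bin
    for lo,hi in [(.155,.185),(.185,.198),(.198,.22),(.22,.25)]:
        mm=(ok&(P[...,2]>lo)&(P[...,2]<hi)&(P[...,0]>.3)&(P[...,0]<.72)&(P[...,1]>-.2)).astype(np.uint8)
        n,l,st,ce=cv2.connectedComponentsWithStats(mm)
        for i in range(1,n):
            if st[i,4]>5:
                q=P[l==i];print(lo,st[i,4],ce[i].round(0),q.mean(0).round(3),q.min(0).round(3),q.max(0).round(3))
E
```

```text
top cover z 0.14499112333765007 ((0.5400208234786987, 0.09526956081390381), (0.44172221422195435, 0.3203278183937073), 89.62300872802734)
[[ 0.378 -0.125]
 [ 0.699 -0.127]
 [ 0.702  0.315]
 [ 0.381  0.317]]
0.155 189 [144. 176.] [0.633 0.283 0.173] [0.591 0.248 0.155] [0.66  0.297 0.185]
0.155 132 [166. 182.] [0.618 0.235 0.173] [0.59  0.225 0.155] [0.657 0.263 0.185]
0.155 143 [218. 217.] [0.54  0.118 0.175] [0.527 0.107 0.171] [0.553 0.13  0.178]
0.155 474 [257. 217.] [0.538 0.031 0.17 ] [ 0.526 -0.023  0.156] [0.551 0.079 0.177]
0.155 96 [160. 253.] [0.46  0.246 0.17 ] [0.422 0.237 0.155] [0.483 0.273 0.185]
0.185 62 [158. 255.] [0.459 0.246 0.192] [0.424 0.238 0.185] [0.483 0.274 0.198]
0.198 67 [269. 218.] [0.538 0.006 0.21 ] [ 0.529 -0.002  0.203] [0.546 0.015 0.215]
0.198 161 [153. 256.] [0.458 0.252 0.205] [0.42  0.239 0.198] [0.481 0.29  0.22 ]
0.22 658 [141. 261.] [0.451 0.269 0.23 ] [0.423 0.242 0.22 ] [0.479 0.3   0.233]
scene cover z 0.1456537247772125 ((0.5399718284606934, 0.09541499614715576), (0.4430600702762604, 0.32251808047294617), 89.23946380615234)
[[ 0.376 -0.12
[... 574 characters left out ...]
5 0.283 0.192] [0.445 0.247 0.185] [0.485 0.305 0.198]
0.185 7 [297. 241.] [0.625 0.229 0.186] [0.618 0.228 0.186] [0.63  0.23  0.188]
0.185 13 [292. 249.] [0.648 0.237 0.186] [0.635 0.229 0.185] [0.658 0.246 0.189]
0.185 8 [320. 248.] [0.597 0.277 0.186] [0.593 0.269 0.185] [0.601 0.284 0.188]
0.185 6 [321. 255.] [0.608 0.29  0.186] [0.604 0.287 0.186] [0.613 0.292 0.187]
0.185 13 [308. 265.] [0.647 0.289 0.186] [0.637 0.282 0.185] [0.656 0.295 0.187]
0.198 45 [264. 161.] [0.542 0.01  0.209] [0.531 0.001 0.199] [0.55  0.017 0.216]
0.198 190 [361. 214.] [0.47  0.281 0.206] [0.43  0.239 0.198] [0.483 0.305 0.22 ]
0.22 456 [365. 204.] [0.455 0.274 0.23 ] [0.423 0.243 0.22 ] [0.482 0.301 0.235]
```

The top view shows the bolt at about (258,217), the ball at (269,218) and the keeper at (218,217). The bin's axes line up with the world's, with its centre at about (0.540, 0.0955). The ball is at about (0.539, 0.009, 0.205). First I'll turn the tool square and shut the hand.

{"name": "arm_command", "arguments": {
  "steps": [
    {"hand": 0, "rotation": [0, -0.35, 0], "travel": [0, 0, 0]},
    {"hand": 0, "rotation": [0, -0.35, 0], "travel": [0, 0, 0]},
    {"hand": 0, "rotation": [0, -0.35, 0], "travel": [0, 0, 0]},
    {"hand": 0, "rotation": [0, -0.35, 0], "travel": [0, 0, 0]},
    {"hand": 0, "rotation": [0, -0.35, 0], "travel": [0, 0, 0]},
    {"hand": 0, "rotation": [0, -0.35, 0], "travel": [0, 0, 0]},
    {"hand": 0, "rotation": [0, -0.19, 0], "travel": [0, 0, 0]}
  ],
  "grip_force": 20
}}

```text
time: 1.58
eef_pos: [0.244, -0.6294, 0.2266]
tcp_rot: [0.507, -0.492, 0.493, -0.507]
contact_force: [-0.3, 0.0, -0.2]
opening: 0.001
```

{"name": "arm_command", "arguments": {
  "steps": [
    {"hand": 0, "rotation": [0, 0.07, 0], "travel": [0, 0, 0]},
    {"hand": 0, "rotation": [0, 0, 0], "travel": [-0.16, 0, 0.08]},
    {"hand": 0, "rotation": [0, 0, 0], "travel": [-0.16, 0, 0.08]},
    {"hand": 0, "rotation": [0, 0, 0], "travel": [-0.16, 0, 0.08]},
    {"hand": 0, "rotation": [0, 0, 0], "travel": [-0.16, 0, 0.08]},
    {"hand": 0, "rotation": [0, 0, 0], "travel": [-0.16, 0, 0.08]},
    {"hand": 0, "rotation": [0, 0, 0], "travel": [-0.16, 0, 0.08]},
    {"hand": 0, "rotation": [0, 0, 0], "travel": [-0.16, 0, 0.08]},
    {"hand": 0, "rotation": [0, 0, 0], "travel": [-0.16, 0, 0.08]},
    {"hand": 0, "rotation": [0, 0, 0], "travel": [-0.16, 0, 0.08]},
    {"hand": 0, "rotation": [0, 0, 0], "travel": [-0.16, 0, 0.08]},
    {"hand": 0, "rotation": [0, 0, 0], "travel": [-0.16, 0, 0.08]}
  ]
}}

```text
time: 3.08
eef_pos: [0.5303, -0.0975, 0.2283]
tcp_rot: [0.486, -0.51, 0.517, -0.486]
contact_force: [-0.5, -1.1, -0.7]
opening: 0.0
```

```bash
cat > look.py <<'E'
from h import *
import sys
n=sys.argv[1]
s=ctrl.get_state()
for c in sys.argv[2:]:
    im,d=ctrl.read_camera(c);np.save(f'{c}{n}.npy',d)
    if c!='wrist':
        p=ctrl.camera_params(c);e=np.linalg.inv(p['extrinsics'])@np.array([.54,.05,.2,1]);u=int(e[0]/e[2]*p['fx']+p['cx']);v=int(e[1]/e[2]*p['fy']+p['cy'])
        im=cv2.resize(im[max(v-75,0):v+75,max(u-100,0):u+100],None,fx=4,fy=4,interpolation=cv2.INTER_CUBIC)
    cv2.imwrite(f'pics/{c}{n}.png',im)
print(R.from_quat(s['tcp_rot']).as_matrix().round(3),s['eef_pos'].round(4),s['contact_force'].round(1),s['time'])
E
python3 look.py 1 scene wrist
```

```text
[[-0.056  0.007  0.998]
 [-0.998 -0.006 -0.056]
 [ 0.006 -1.     0.007]] [ 0.5303 -0.0975  0.2283] [-0.5 -1.1 -0.7] 3.075
```

View pics/scene1.png

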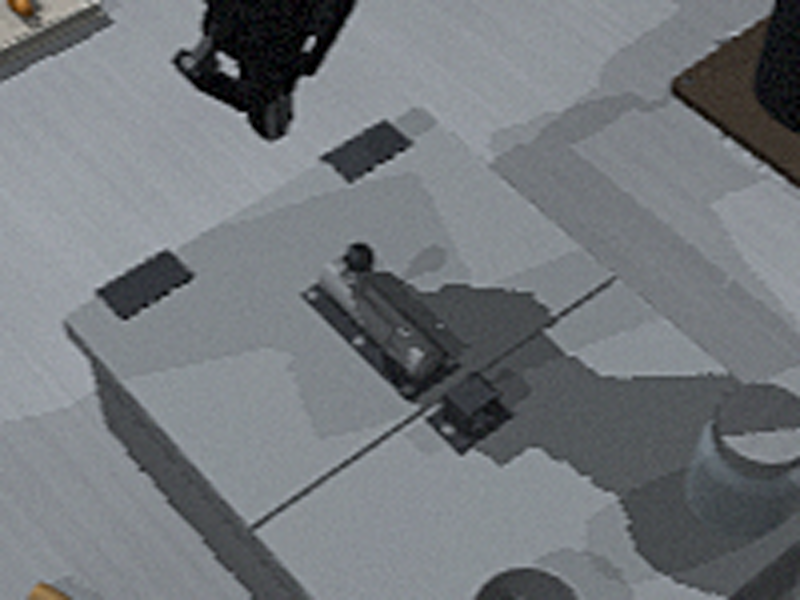

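View pics/wrist1.png

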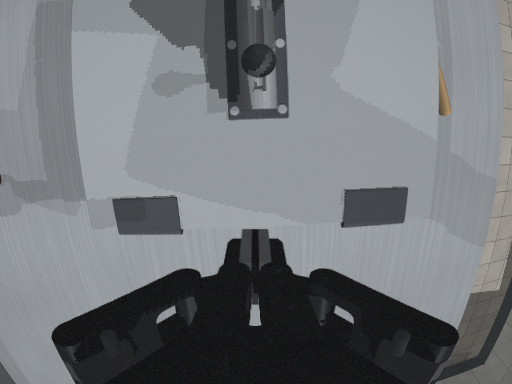

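The scene view shows the shut hand short of the bin's hinge edge, and the ball upright at (360,257) in the crop. The wrist view shows the ball at (259,60) and the fingertips at about (256,240), so they are nearly in line. Next I'll measure the ball from the wrist camera and straighten the yaw.

{"name": "arm_command", "arguments": {
  "steps": [
    {"hand": 0, "rotation": [0, -0.08, 0], "travel": [0, 0.03, 0.03]},
    {"hand": 0, "rotation": [0, 0, 0], "travel": [0, 0, 0]}
  ]
}}

```text
time: 3.42
eef_pos: [0.5405, -0.0959, 0.2185]
tcp_rot: [0.498, -0.499, 0.505, -0.499]
contact_force: [0.1, 0.3, 0.1]
opening: -0.004
```

```bash
cat > wb.py <<'E'
from h import *
s=ctrl.get_state();im,d=ctrl.read_camera('wrist')
p=ctrl.camera_params('wrist');T=np.array(p['tool_from_camera']);print({k:np.round(v,3) for k,v in p.items()})
M=np.eye(4);M[:3,:3]=R.from_quat(s['tcp_rot']).as_matrix();M[:3,3]=s['eef_pos']
v,u=np.mgrid[:384,:512]
f=p['fx'];dx=(u-p['cx']);dy=(v-p['cy']);r=np.hypot(dx,dy)+1e-9;th=r/f
t=np.tan(th)
P=np.stack([dx/r*t*d,dy/r*t*d,d,np.ones_like(d)],-1)@(M@T).T
P=P[...,:3];ok=(d>0)&(th<1.4)
print('tcp',s['eef_pos'].round(4),'zaxis',M[:3,2].round(3))
for m in ctrl.masks_of('wrist','knob_ball')[:2]: 
    a=m['region']&ok;print(m['score'],m['at'],a.sum(),np.median(P[a],0).round(4),P[a].min(0).round(3),P[a].max(0).round(3))
m=ok&(P[...,2]>.2)&(abs(P[...,0]-.54)<.04)&(P[...,1]>-.02)&(P[...,1]<.09)&(P[...,2]<.23)
print('hi',m.sum(),P[m].mean(0).round(4),P[m].min(0).round(3),P[m].max(0).round(3))
# fingers in tool frame
q=np.einsum('ij,hwj->hwi',M[:3,:3].T,P-M[:3,3])
m=ok&(abs(q[...,0])<.03)&(abs(q[...,2])<.03)&(q[...,1]>0)&(q[...,1]<.05)
if m.sum(): print('finger tool',m.sum(),q[m].min(0).round(3),q[m].max(0).round(3))
E
python3 wb.py
```

```text
{'fx': np.float64(297.319), 'fy': np.float64(297.319), 'cx': np.float64(254.745), 'cy': np.float64(190.66), 'tool_from_camera': array([[ 0.   ,  0.959,  0.285, -0.072],
       [-0.   , -0.285,  0.959, -0.147],
       [ 1.   , -0.   ,  0.   ,  0.001],
       [ 0.   ,  0.   ,  0.   ,  1.   ]])}
tcp [ 0.5405 -0.0959  0.2185] zaxis [ 1.    -0.007  0.007]
0.95 [250.2, 51.2] 1051 [0.5403 0.0042 0.2107] [ 0.528 -0.004  0.166] [0.55  0.021 0.215]
hi 1051 [0.5404 0.0043 0.2103] [ 0.531 -0.004  0.202] [0.55  0.015 0.215]
```

{"name": "arm_command", "arguments": {
  "steps": [
    {"hand": 0, "rotation": [0, 0, 0], "travel": [-0.11, 0.025, 0]},
    {"hand": 0, "rotation": [0, 0, 0], "travel": [-0.11, 0, 0]},
    {"hand": 0, "rotation": [0, 0, 0], "travel": [0, 0, 0]}
  ]
}}

```text
time: 3.9
eef_pos: [0.5408, -0.0329, 0.2118]
tcp_rot: [0.495, -0.5, 0.508, -0.496]
contact_force: [0.8, -0.0, -0.6]
opening: 0.002
```

```bash
python3 look.py 2 scene wrist
```

```text
[[-0.017  0.009  1.   ]
 [-1.    -0.006 -0.017]
 [ 0.006 -1.     0.009]] [ 0.5408 -0.0329  0.2118] [ 0.8 -0.  -0.6] 3.9
```

View pics/scene2.png

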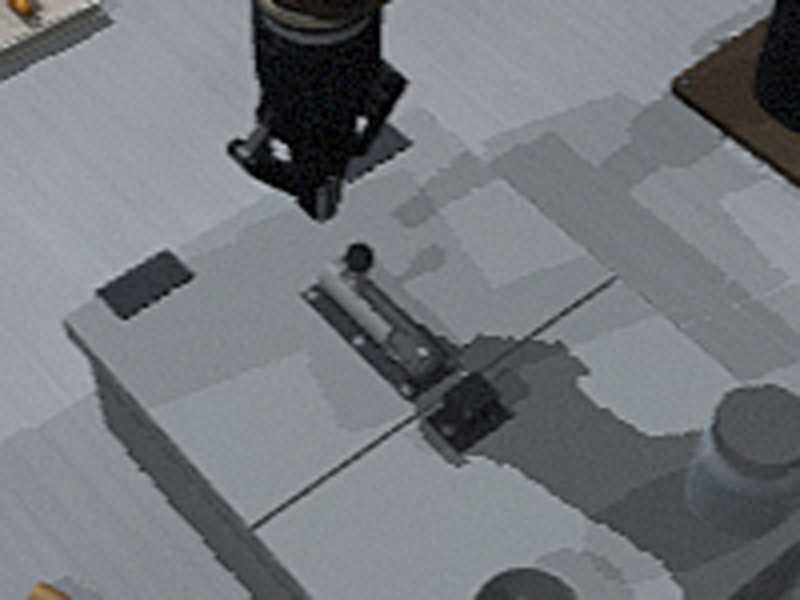

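View pics/wrist2.png

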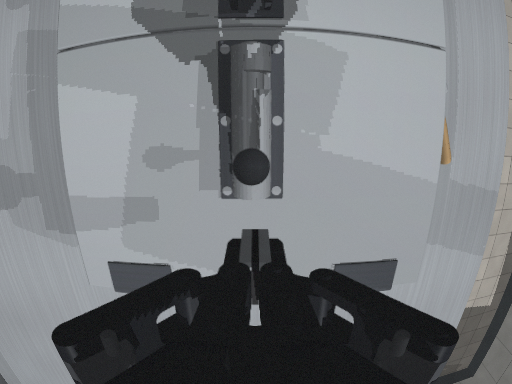

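Both views show the tip just behind the ball and in line with it: fingers at column 255, ball at (251,166) in the wrist view. I'll push slowly.

{"name": "arm_command", "arguments": {
  "steps": [
    {"hand": 0, "rotation": [0, 0, 0], "travel": [-0.03, 0, -0.003]},
    {"hand": 0, "rotation": [0, 0, 0], "travel": [-0.03, 0, 0]},
    {"hand": 0, "rotation": [0, 0, 0], "travel": [-0.03, 0, 0]}
  ]
}}

```text
time: 4.38
eef_pos: [0.5408, -0.0086, 0.2119]
tcp_rot: [0.494, -0.501, 0.51, -0.495]
contact_force: [0.5, 0.1, 0.1]
opening: -0.006
```

{"name": "arm_command", "arguments": {
  "steps": [
    {"hand": 0, "rotation": [0, 0, 0], "travel": [-0.025, 0, 0]},
    {"hand": 0, "rotation": [0, 0, 0], "travel": [-0.025, 0, 0]}
  ]
}}

```text
time: 4.62
eef_pos: [0.5411, 0.0076, 0.2118]
tcp_rot: [0.494, -0.501, 0.51, -0.495]
contact_force: [-0.4, -0.4, 1.2]
opening: 0.002
```

```bash
python3 look.py 3 scene wrist
```

```text
[[-0.023  0.01   1.   ]
 [-1.    -0.007 -0.023]
 [ 0.007 -1.     0.01 ]] [0.5411 0.0076 0.2118] [-0.4 -0.4  1.2] 4.625
```

View pics/scene3.png

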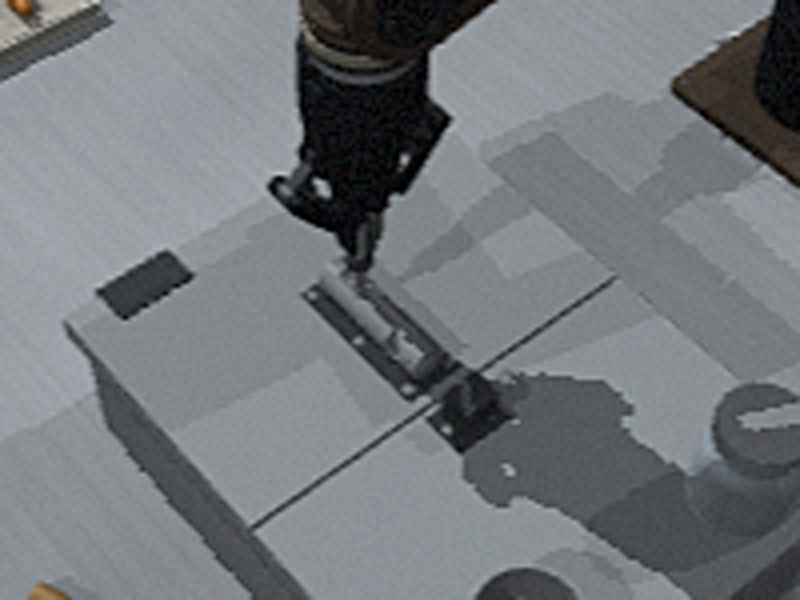

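View pics/wrist3.png

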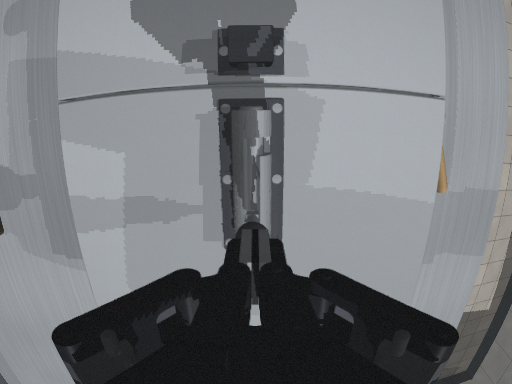

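```bash
python3 wb.py | tail -5; python3 - <<'E'
import cv2
im=cv2.imread('pics/wrist3.png');cv2.imwrite('pics/wrist3z.png',cv2.resize(im[90:290,180:330],None,fx=3,fy=3,interpolation=cv2.INTER_CUBIC))
E
```

```text
[ 0.   ,  0.   ,  0.   ,  1.   ]])}
tcp [0.5411 0.0079 0.2118] zaxis [ 1.    -0.022  0.01 ]
0.86 [246.4, 224.5] 399 [0.539  0.0113 0.2039] [ 0.527 -0.012  0.164] [0.548 0.019 0.229]
hi 595 [0.5409 0.0153 0.2178] [0.528 0.006 0.2  ] [0.555 0.019 0.23 ]
finger tool 2297 [-0.03   0.001 -0.015] [0.023 0.05  0.012]
```

View pics/wrist3z.png

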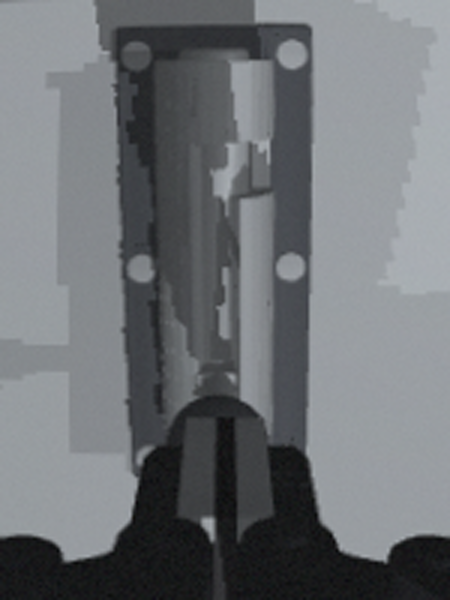

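```bash
python3 - <<'E'
from h import *
d=np.load('wrist3.npy');p=ctrl.camera_params('wrist');T=np.array(p['tool_from_camera'])
v,u=np.mgrid[:384,:512];f=p['fx'];dx=(u-p['cx']);dy=(v-p['cy']);r=np.hypot(dx,dy)+1e-9;t=np.tan(r/f)
q=(np.stack([dx/r*t*d,dy/r*t*d,d,np.ones_like(d)],-1)@T.T)[...,:3]
for c in (247,251,262):
  for row in range(214,290,4): print(c,row,(q[row,c]*1000).round(0),end=' | ')
  print()
E
```

```text
247 214 [-1. 37. -4.] | 247 218 [-0. 32. -4.] | 247 222 [-6. 11. -4.] | 247 226 [-6.  5. -3.] | 247 230 [-10. -10.  -3.] | 247 234 [-10. -14.  -3.] | 247 238 [-10. -19.  -3.] | 247 242 [-10. -23.  -3.] | 247 246 [-11. -29.  -3.] | 247 250 [-11. -32.  -3.] | 247 254 [-11. -35.  -2.] | 247 258 [-10. -38.  -2.] | 247 262 [-10. -42.  -2.] | 247 266 [-12. -47.  -2.] | 247 270 [-11. -48.  -2.] | 247 274 [-12. -53.  -2.] | 247 278 [-11. -55.  -2.] | 247 282 [-10. -56.  -2.] | 247 286 [-10. -59.  -2.] | 
251 214 [-1. 37. -2.] | 251 218 [-2. 28. -2.] | 251 222 [-7.  8. -1.] | 251 226 [-6.  5. -1.] | 251 230 [-10. -10.  -1.] | 251 234 [-10. -15.  -1.] | 251 238 [-10. -19.  -1.] | 251 242 [-11. -24.  -1.] | 251 246 [-10. -27.  -1.] | 251 250 [-11. -32.  -1.] | 251 254 [-11. -35.  -1.] | 251 258 [-11. -39.  -1.] | 251 262 [-11. -42.  -1.] | 251 266 [ -9. -42.  -1.] | 251 270 [ -6. -42.  -1.] | 251 274 [ -5. -42.  -1.] | 251 278 [ -3. -42.  -1.] | 251 282 [ -1. -42.  -1.] | 251 286 [  1. -42.  -1.] | 
262 214 [-0. 39.  6.] | 262 218 [ 3. 41.  6.] | 262 222 [ 6. 39.  6.] | 262 226 [-5.  7.  5.] | 262 230 [-10. -10.   5.] | 262 234 [-10. -15.   4.] | 262 238 [-10. -18.   4.] | 262 242 [-10. -23.   4.] | 262 246 [-10. -28.   4.] | 262 250 [-11. -32.   4.] | 262 254 [-10. -35.   4.] | 262 258 [-10. -38.   4.] | 262 262 [-10. -41.   4.] | 262 266 [-12. -48.   4.] | 262 270 [-12. -51.   4.] | 262 274 [-11. -52.   4.] | 262 278 [-11. -55.   3.] | 262 282 [-10. -56.   3.] | 262 286 [ -9. -57.   3.] |
```

The ball hasn't moved, and the wrist depth suggests the fingertips end above it. I'll check the tip height from the scene camera.

```bash
python3 - <<'E'
from h import *
p=ctrl.camera_params('scene')
for n,tcp in (('1',(.5303,-.0975,.2283)),('2',(.5408,-.0329,.2118)),('3',(.5411,.0076,.2118))):
    d=np.load(f'scene{n}.npy');v,u=np.mgrid[:384,:512]
    P=(np.stack([(u-p['cx'])/p['fx']*d,(v-p['cy'])/p['fy']*d,d,np.ones_like(d)],-1)@np.array(p['extrinsics']).T)[...,:3]
    m=(d>0)&(abs(P[...,0]-tcp[0])<.03)&(abs(P[...,1]-tcp[1])<.025)&(P[...,2]>.182)&(P[...,2]<.35)
    q=P[m]-np.array(tcp);i=np.argsort(q[:,2])[:14]
    print(n,m.sum(),(q[i]*1000).round(0).tolist())
E
```

```text
1 480 [[-1.0, 11.0, 7.0], [6.0, 12.0, 9.0], [6.0, 7.0, 9.0], [3.0, 11.0, 9.0], [-3.0, 14.0, 11.0], [-1.0, 12.0, 12.0], [6.0, 12.0, 12.0], [-4.0, 11.0, 12.0], [10.0, 4.0, 13.0], [2.0, 11.0, 13.0], [7.0, 8.0, 14.0], [1.0, 10.0, 15.0], [-1.0, 12.0, 16.0], [-9.0, 10.0, 16.0]]
2 432 [[-7.0, 10.0, 6.0], [6.0, 10.0, 7.0], [-0.0, 10.0, 7.0], [-3.0, 11.0, 9.0], [7.0, 7.0, 9.0], [-13.0, 7.0, 10.0], [-0.0, 10.0, 11.0], [6.0, 10.0, 12.0], [-3.0, 11.0, 13.0], [-5.0, 12.0, 13.0], [5.0, 13.0, 13.0], [11.0, 8.0, 13.0], [7.0, 7.0, 13.0], [4.0, 12.0, 15.0]]
3 454 [[-1.0, 2.0, -30.0], [-4.0, 2.0, -27.0], [2.0, 2.0, -27.0], [-1.0, 2.0, -25.0], [2.0, 1.0, -24.0], [-0.0, 3.0, -20.0], [4.0, -1.0, -20.0], [3.0, 3.0, -17.0], [-1.0, 6.0, -17.0], [-2.0, 9.0, -11.0], [-6.0, 8.0, -10.0], [2.0, 6.0, -10.0], [7.0, 3.0, -9.0], [6.0, 6.0, -8.0]]
```

Both cameras put the tips about 7 mm behind the TCP, at z≈0.219, which is not the stated 25 mm ahead. So the tips passed just over the ball without touching it. I'll back off, descend so the tip stands at z≈0.188, and approach again.

{"name": "arm_command", "arguments": {
  "steps": [
    {"hand": 0, "rotation": [0, 0, 0], "travel": [0.075, 0, 0]},
    {"hand": 0, "rotation": [0, -0.03, 0], "travel": [0.075, 0, -0.002]},
    {"hand": 0, "rotation": [0, 0, 0], "travel": [0, 0.05, 0]},
    {"hand": 0, "rotation": [0, 0, 0], "travel": [0, 0.05, 0]},
    {"hand": 0, "rotation": [0, 0, 0], "travel": [0, 0, 0]}
  ]
}}

```text
time: 5.45
eef_pos: [0.5392, -0.0382, 0.179]
tcp_rot: [0.498, -0.498, 0.505, -0.499]
contact_force: [-0.1, 0.4, 0.6]
opening: 0.004
```

```bash
python3 look.py 4 scene;python3 wb.py | tail -4
```

```text
[[-0.007  0.008  1.   ]
 [-1.    -0.007 -0.006]
 [ 0.007 -1.     0.008]] [ 0.5392 -0.0382  0.179 ] [-0.1  0.4  0.6] 5.45
tcp [ 0.5396 -0.0382  0.1798] zaxis [ 1.    -0.006  0.009]
0.63 [256.5, 133.6] 116423 [0.5398 0.0183 0.1456] [ 0.251 -0.25  -0.003] [0.832 0.196 0.257]
hi 1729 [0.5403 0.0072 0.2103] [ 0.53  -0.004  0.202] [0.55  0.016 0.215]
finger tool 5453 [-0.03   0.003 -0.03 ] [0.03  0.036 0.03 ]
```

View pics/scene4.png

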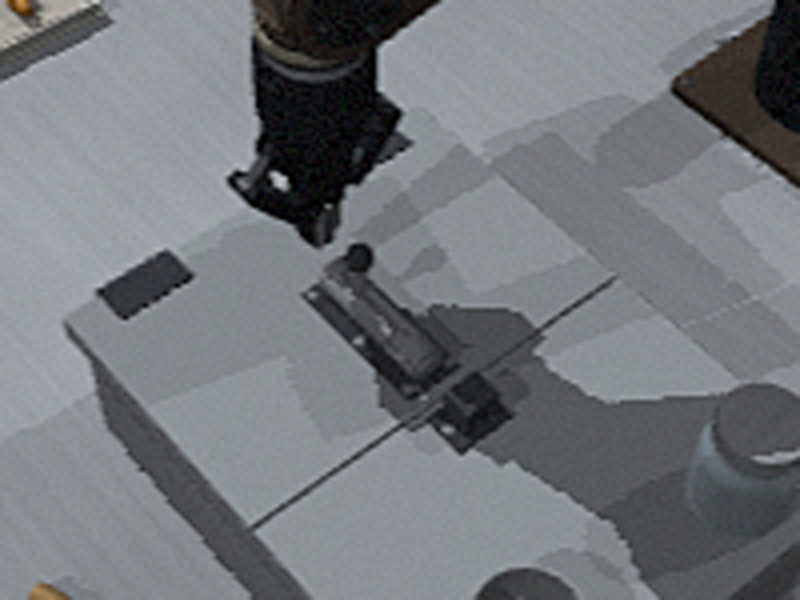

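{"name": "arm_command", "arguments": {
  "steps": [
    {"hand": 0, "rotation": [0, 0, 0], "travel": [-0.03, 0, 0]},
    {"hand": 0, "rotation": [0, 0, 0], "travel": [-0.03, 0, 0]},
    {"hand": 0, "rotation": [0, 0, 0], "travel": [-0.025, 0, 0]},
    {"hand": 0, "rotation": [0, 0, 0], "travel": [-0.02, 0, 0]}
  ]
}}

```text
time: 6.1
eef_pos: [0.5416, -0.0053, 0.1827]
tcp_rot: [0.498, -0.495, 0.508, -0.5]
contact_force: [1.1, -1.6, -1.1]
opening: -0.002
```

{"name": "arm_command", "arguments": {
  "steps": [
    {"hand": 0, "rotation": [0, 0, 0], "travel": [-0.02, 0, 0]},
    {"hand": 0, "rotation": [0, 0, 0], "travel": [-0.02, 0, 0]}
  ]
}}

```text
time: 6.35
eef_pos: [0.5418, 0.0071, 0.1826]
tcp_rot: [0.498, -0.494, 0.508, -0.5]
contact_force: [-0.6, -3.3, 0.1]
opening: 0.001
```

```bash
python3 look.py 5 wrist;python3 wb.py | tail -4
```

```text
[[-0.005  0.015  1.   ]
 [-1.    -0.012 -0.005]
 [ 0.012 -1.     0.015]] [0.5418 0.0071 0.1826] [-0.6 -3.3  0.1] 6.35
tcp [0.5417 0.0078 0.1826] zaxis [ 1.    -0.004  0.015]
0.89 [250.7, 220.4] 1655 [0.5406 0.0316 0.2101] [0.527 0.005 0.163] [0.552 0.038 0.215]
hi 3269 [0.5414 0.0226 0.2137] [ 0.522 -0.003  0.2  ] [0.561 0.038 0.23 ]
finger tool 4628 [-0.03  0.   -0.03] [0.03  0.039 0.03 ]
```

View pics/wrist5.png

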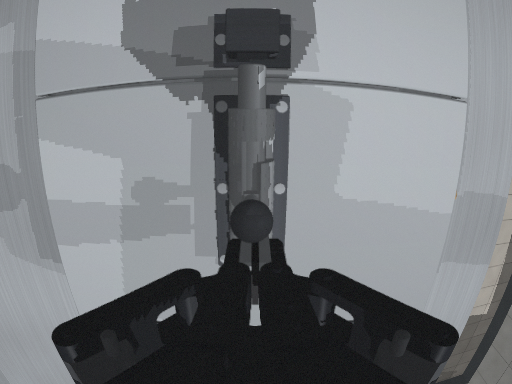

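The ball is moving: centre y≈0.028, force about 3 N, with the bolt's end coming out of the tube towards the keeper.

{"name": "arm_command", "arguments": {
  "steps": [
    {"hand": 0, "rotation": [0, 0, 0], "travel": [-0.02, 0, -0.003]},
    {"hand": 0, "rotation": [0, 0, 0], "travel": [-0.02, 0, 0]},
    {"hand": 0, "rotation": [0, 0, 0], "travel": [-0.02, 0, 0]}
  ]
}}

```text
time: 6.88
eef_pos: [0.5414, 0.0256, 0.1827]
tcp_rot: [0.497, -0.494, 0.508, -0.5]
contact_force: [0.1, -2.2, -0.7]
opening: -0.003
```

{"name": "arm_command", "arguments": {
  "steps": [
    {"hand": 0, "rotation": [0, 0, 0], "travel": [-0.01, 0, 0]}
  ]
}}

```text
time: 7.0
eef_pos: [0.5415, 0.029, 0.1827]
tcp_rot: [0.497, -0.494, 0.508, -0.5]
contact_force: [0.3, -2.3, -0.5]
opening: -0.002
```

{"name": "arm_command", "arguments": {
  "steps": [
    {"hand": 0, "rotation": [0, 0, 0], "travel": [-0.01, 0, 0]}
  ]
}}

```text
time: 7.12
eef_pos: [0.5415, 0.0322, 0.1827]
tcp_rot: [0.497, -0.494, 0.508, -0.5]
contact_force: [0.2, -2.1, 0.1]
opening: -0.003
```

{"name": "arm_command", "arguments": {
  "steps": [
    {"hand": 0, "rotation": [0, 0, 0], "travel": [-0.006, 0, 0]}
  ]
}}

```text
time: 7.25
eef_pos: [0.5416, 0.0342, 0.1827]
tcp_rot: [0.497, -0.494, 0.508, -0.5]
contact_force: [0.4, -2.6, -0.2]
opening: 0.002
```

{"name": "arm_command", "arguments": {
  "steps": [
    {"hand": 0, "rotation": [0, 0, 0], "travel": [-0.006, 0, 0]}
  ]
}}

```text
time: 7.38
eef_pos: [0.5416, 0.035, 0.1828]
tcp_rot: [0.498, -0.493, 0.509, -0.499]
contact_force: [0.6, -8.7, 0.6]
opening: 0.001
```

{"name": "arm_command", "arguments": {
  "steps": [
    {"hand": 0, "rotation": [0, 0, 0], "travel": [-0.006, 0, 0]}
  ]
}}

```text
time: 7.5
eef_pos: [0.5416, 0.035, 0.1828]
tcp_rot: [0.5, -0.492, 0.51, -0.498]
contact_force: [0.2, -7.7, -0.7]
opening: 0.001
```

The bolt met its stop at TCP y=0.035, the predicted home position, with the force rising to about 8 N. Now I'll back off and go round to the knob's -x side.

{"name": "arm_command", "arguments": {
  "steps": [
    {"hand": 0, "rotation": [0, 0, 0], "travel": [0.06, 0, 0]},
    {"hand": 0, "rotation": [0, 0, 0], "travel": [0, 0, -0.07]},
    {"hand": 0, "rotation": [0, 0, 0], "travel": [0, 0, -0.07]},
    {"hand": 0, "rotation": [0, 0, 0], "travel": [0, 0, 0]}
  ]
}}

```text
time: 8.0
eef_pos: [0.498, 0.0165, 0.182]
tcp_rot: [0.498, -0.495, 0.508, -0.499]
contact_force: [-0.0, -0.8, 0.7]
opening: 0.001
```

```bash
python3 look.py 6 scene wrist;python3 wb.py | tail -4
```

```text
[[-0.006  0.014  1.   ]
 [-1.    -0.013 -0.006]
 [ 0.013 -1.     0.014]] [0.498  0.0165 0.182 ] [-0.  -0.8  0.7] 8.0
tcp [0.4993 0.0163 0.1825] zaxis [ 1.    -0.005  0.016]
0.94 [343.6, 180.5] 1665 [0.5386 0.0571 0.2101] [0.531 0.024 0.145] [0.573 0.065 0.215]
hi 2350 [0.527  0.0452 0.2119] [0.5   0.006 0.2  ] [0.551 0.065 0.23 ]
finger tool 6797 [-0.03   0.013 -0.03 ] [0.03  0.039 0.03 ]
```

View pics/scene6.png

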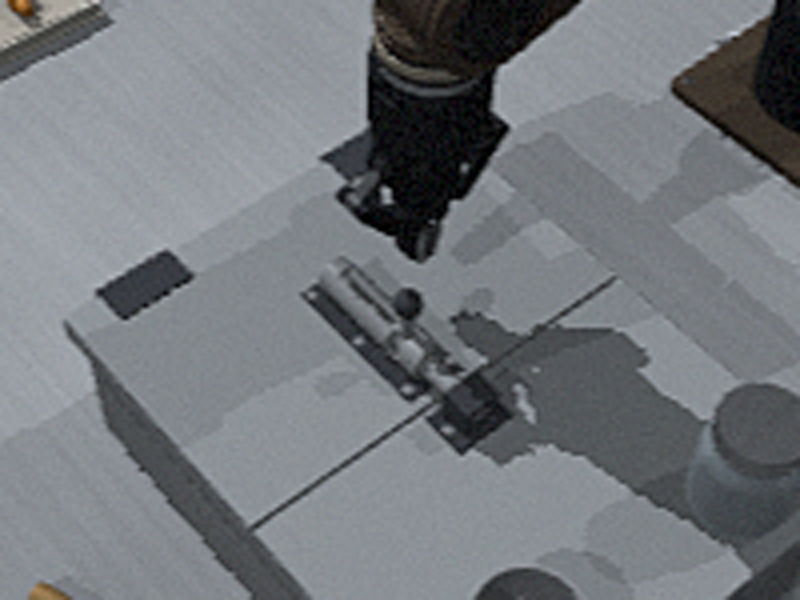

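View pics/wrist6.png

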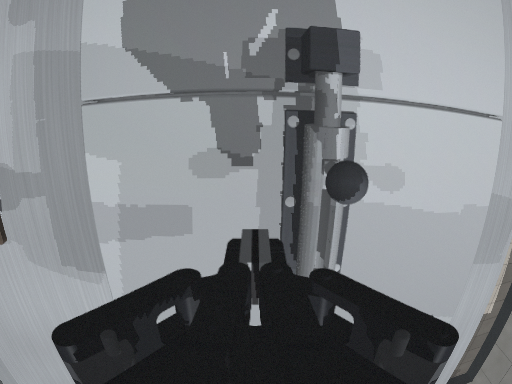

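The wrist view shows the bolt's end inside the keeper and the ball at (345,181), world (0.540, 0.055). I'll check how low the hand's linkage hangs beside the fingers.

```bash
python3 - <<'E'
from h import *
d=np.load('wrist6.npy');p=ctrl.camera_params('wrist');T=np.array(p['tool_from_camera'])
v,u=np.mgrid[:384,:512];f=p['fx'];dx=(u-p['cx']);dy=(v-p['cy']);r=np.hypot(dx,dy)+1e-9;t=np.tan(r/f)
q=(np.stack([dx/r*t*d,dy/r*t*d,d,np.ones_like(d)],-1)@T.T)[...,:3]*1000
m=(d>0)&(v>225)&(q[...,1]<5)&(abs(q[...,0])<60)
for a in range(-20,70,5):
    k=m&(q[...,2]>=a)&(q[...,2]<a+5)
    if k.sum(): print(a,k.sum(),'lowest tool y',np.sort(q[...,1][k])[-5:].round(0),'x min',q[...,0][k].min().round(0))
E
```

```text
-20 1081 lowest tool y [-46. -46. -46. -45. -45.] x min -21.0
-15 2268 lowest tool y [-13. -13. -13. -12. -12.] x min -21.0
-10 2604 lowest tool y [-11. -10. -10.  -9.  -8.] x min -21.0
-5 2466 lowest tool y [-8. -8. -8. -7. -7.] x min -18.0
0 2258 lowest tool y [-8. -8. -8. -8. -7.] x min -16.0
5 2709 lowest tool y [-9. -8. -8. -8. -8.] x min -21.0
10 2424 lowest tool y [-12. -12. -11. -11. -11.] x min -21.0
15 1555 lowest tool y [-46. -45. -45. -45. -45.] x min -21.0
20 1031 lowest tool y [-47. -47. -47. -47. -47.] x min -19.0
25 1520 lowest tool y [-50. -50. -49. -49. -49.] x min -14.0
30 1483 lowest tool y [-52. -51. -51. -51. -51.] x min -13.0
35 1908 lowest tool y [-56. -56. -56. -56. -56.] x min -13.0
40 1848 lowest tool y [-63. -63. -63. -62. -62.] x min -13.0
45 1346 lowest tool y [-70. -70. -70. -69. -69.] x min -13.0
50 1151 lowest tool y [-76. -76. -76. -76. -75.] x min -14.0
55 640 lowest tool y [-82. -82. -82. -82. -81.] x min -14.0
60 97 lowest tool y [-89. -89. -88. -88. -87.] x min -13.0
```

{"name": "arm_command", "arguments": {
  "steps": [
    {"hand": 0, "rotation": [0, 0, 0], "travel": [-0.065, 0, 0]},
    {"hand": 0, "rotation": [0, 0, 0], "travel": [-0.065, 0, 0]},
    {"hand": 0, "rotation": [0, 0, 0], "travel": [0, 0, 0]}
  ]
}}

```text
time: 8.57
eef_pos: [0.5018, 0.056, 0.1822]
tcp_rot: [0.498, -0.494, 0.509, -0.499]
contact_force: [0.5, -0.4, 0.5]
opening: 0.002
```

{"name": "arm_command", "arguments": {
  "steps": [
    {"hand": 0, "rotation": [0, 0, 0], "travel": [0, 0, 0.02]},
    {"hand": 0, "rotation": [0, 0, 0], "travel": [0, 0, 0.02]},
    {"hand": 0, "rotation": [0, 0, 0], "travel": [0, 0, 0.02]}
  ]
}}

```text
time: 8.95
eef_pos: [0.5213, 0.0547, 0.1826]
tcp_rot: [0.498, -0.494, 0.509, -0.499]
contact_force: [-1.3, 0.5, 1.0]
opening: 0.0
```

{"name": "arm_command", "arguments": {
  "steps": [
    {"hand": 0, "rotation": [0, 0, 0], "travel": [0, 0, 0.02]}
  ]
}}

```text
time: 9.07
eef_pos: [0.5277, 0.0544, 0.1827]
tcp_rot: [0.498, -0.494, 0.509, -0.498]
contact_force: [-0.3, 0.2, 0.8]
opening: 0.001
```

```bash
python3 look.py 7 wrist
```

```text
[[-0.007  0.015  1.   ]
 [-1.    -0.014 -0.007]
 [ 0.014 -1.     0.015]] [0.5277 0.0544 0.1827] [-0.3  0.2  0.8] 9.075
```

View pics/wrist7.png

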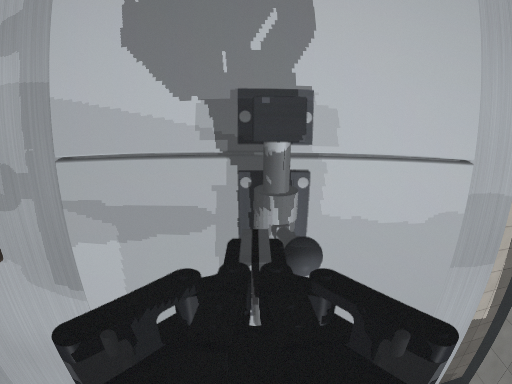

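The ball, at (304,255) in the wrist view, is moving sideways against the finger. I'll carry on.

{"name": "arm_command", "arguments": {
  "steps": [
    {"hand": 0, "rotation": [0, 0, 0], "travel": [0, 0, 0.02]},
    {"hand": 0, "rotation": [0, 0, 0], "travel": [0, 0, 0.02]}
  ]
}}

```text
time: 9.38
eef_pos: [0.5402, 0.0541, 0.1821]
tcp_rot: [0.498, -0.495, 0.509, -0.498]
contact_force: [-1.1, -0.2, -0.8]
opening: -0.002
```

{"name": "arm_command", "arguments": {
  "steps": [
    {"hand": 0, "rotation": [0, 0, 0], "travel": [0, 0, 0.02]}
  ]
}}

```text
time: 9.5
eef_pos: [0.5464, 0.054, 0.1819]
tcp_rot: [0.498, -0.495, 0.509, -0.498]
contact_force: [-0.9, 0.6, -0.1]
opening: -0.001
```

```bash
python3 look.py 8 wrist scene; python3 wb.py|tail -4
```

```text
[[-0.007  0.013  1.   ]
 [-1.    -0.014 -0.007]
 [ 0.014 -1.     0.013]] [0.5464 0.054  0.1819] [-0.9  0.6 -0.1] 9.5
       [ 0.   ,  0.   ,  0.   ,  1.   ]])}
tcp [0.547  0.054  0.1822] zaxis [ 1.    -0.007  0.015]
hi 2322 [0.5513 0.0607 0.2136] [0.526 0.043 0.2  ] [0.577 0.068 0.23 ]
finger tool 5588 [-0.03  0.   -0.03] [0.03  0.039 0.03 ]
```

View pics/scene8.png

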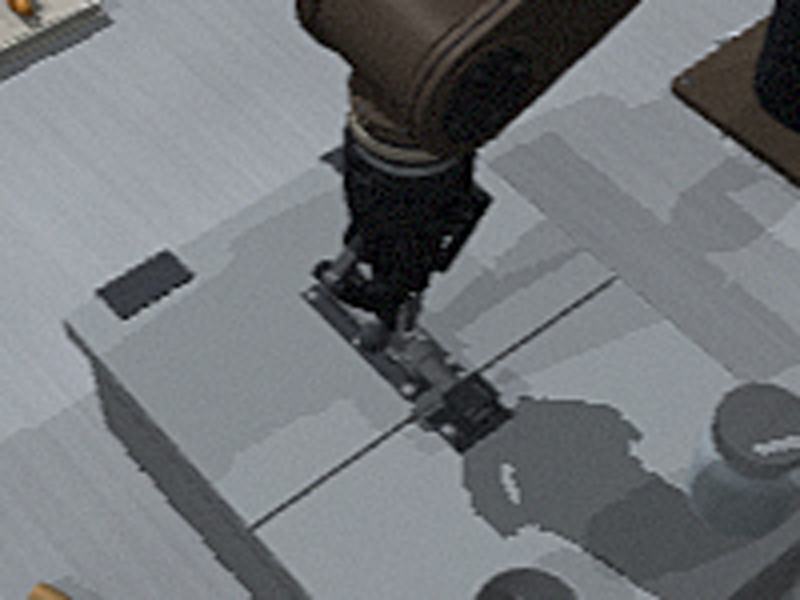

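View pics/wrist8.png

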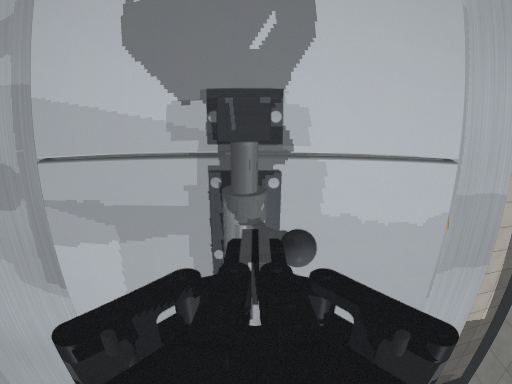

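The ball has swung over about 0.8 rad; it is at (298,247) in the wrist view, to the +x side. Next I'll lift, move above the ball and press it down.

{"name": "arm_command", "arguments": {
  "steps": [
    {"hand": 0, "rotation": [0, 0, 0], "travel": [0, 0, -0.02]},
    {"hand": 0, "rotation": [0, 0, 0], "travel": [0, -0.07, 0]},
    {"hand": 0, "rotation": [0, 0, 0], "travel": [0, -0.06, 0]},
    {"hand": 0, "rotation": [0, 0, 0], "travel": [0, 0, 0.06]},
    {"hand": 0, "rotation": [0, 0, 0], "travel": [0, 0, 0.06]},
    {"hand": 0, "rotation": [0, 0, 0], "travel": [0, 0, 0]}
  ]
}}

```text
time: 10.45
eef_pos: [0.5759, 0.0546, 0.226]
tcp_rot: [0.497, -0.493, 0.51, -0.499]
contact_force: [-0.4, 0.4, -0.5]
opening: 0.0
```

```bash
python3 look.py 9 scene wrist; python3 wb.py|tail -4
```

```text
[[-0.007  0.019  1.   ]
 [-1.    -0.014 -0.007]
 [ 0.014 -1.     0.019]] [0.5759 0.0546 0.226 ] [-0.4  0.4 -0.5] 10.45
tcp [0.5749 0.0547 0.2256] zaxis [ 1.    -0.007  0.018]
0.75 [238.2, 214.2] 1014 [0.566  0.0574 0.197 ] [0.543 0.024 0.144] [0.581 0.065 0.233]
hi 271 [0.5696 0.0557 0.2013] [0.563 0.049 0.2  ] [0.576 0.062 0.204]
finger tool 878 [-0.01   0.022 -0.028] [0.008 0.05  0.004]
```

View pics/scene9.png

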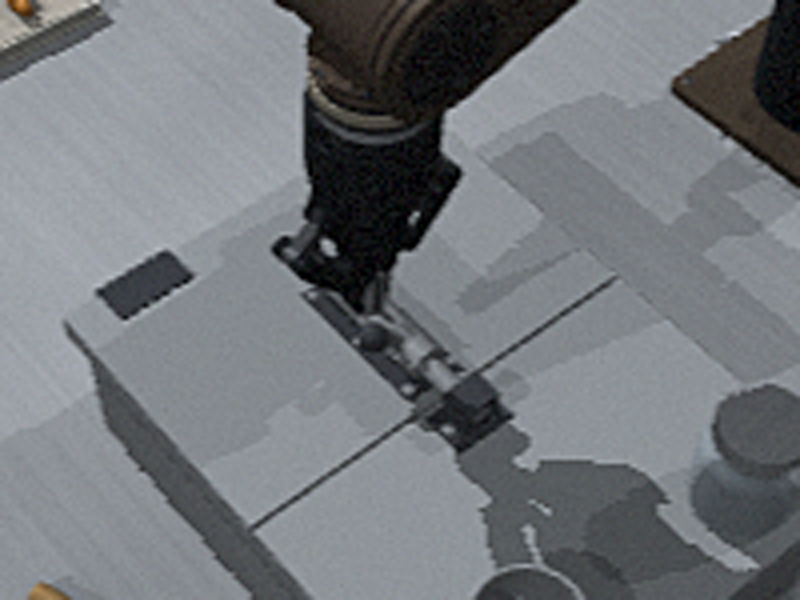

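View pics/wrist9.png

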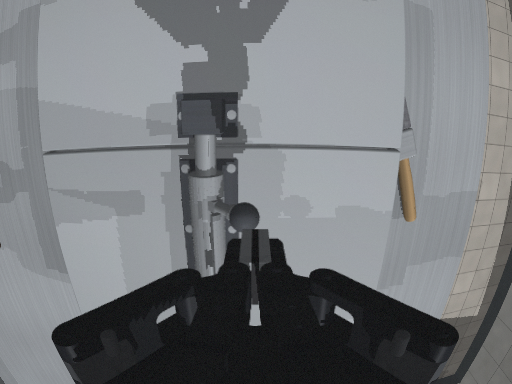

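The ball centre is at about (0.570, 0.055, 0.194), with the tip above it. I'll press down.

{"name": "arm_command", "arguments": {
  "steps": [
    {"hand": 0, "rotation": [0, 0, 0], "travel": [0, 0.04, 0.007]},
    {"hand": 0, "rotation": [0, 0, 0], "travel": [0, 0.04, 0]},
    {"hand": 0, "rotation": [0, 0, 0], "travel": [0, 0.02, 0]},
    {"hand": 0, "rotation": [0, 0, 0], "travel": [0, 0.015, 0]}
  ]
}}

```text
time: 11.15
eef_pos: [0.5816, 0.0543, 0.1925]
tcp_rot: [0.493, -0.49, 0.513, -0.503]
contact_force: [5.3, 1.3, 5.4]
opening: -0.0
```

{"name": "arm_command", "arguments": {
  "steps": [
    {"hand": 0, "rotation": [0, 0, 0], "travel": [0, 0.015, 0]},
    {"hand": 0, "rotation": [0, 0, 0], "travel": [0, 0.015, 0]}
  ]
}}

```text
time: 11.4
eef_pos: [0.5865, 0.0542, 0.1868]
tcp_rot: [0.49, -0.487, 0.517, -0.506]
contact_force: [5.5, 0.1, 3.8]
opening: 0.0
```

{"name": "arm_command", "arguments": {
  "steps": [
    {"hand": 0, "rotation": [0, 0, 0], "travel": [0, 0.012, 0]}
  ]
}}

```text
time: 11.52
eef_pos: [0.5883, 0.0541, 0.1842]
tcp_rot: [0.489, -0.486, 0.518, -0.507]
contact_force: [4.3, 0.7, 3.6]
opening: -0.0
```

{"name": "arm_command", "arguments": {
  "steps": [
    {"hand": 0, "rotation": [0, 0, 0], "travel": [0, 0.01, 0]}
  ]
}}

```text
time: 11.65
eef_pos: [0.5897, 0.0541, 0.1818]
tcp_rot: [0.487, -0.485, 0.519, -0.508]
contact_force: [4.5, 1.2, 3.5]
opening: 0.0
```

The tool is being deflected to +x, which suggests the tip is sliding down the ball's outer side. I'll stop and look.

```bash
python3 look.py 10 scene wrist; python3 wb.py|tail -4
```

```text
[[-0.008  0.055  0.998]
 [-1.    -0.014 -0.008]
 [ 0.013 -0.998  0.055]] [0.5897 0.0541 0.1818] [4.5 1.2 3.5] 11.65
tcp [0.5898 0.0541 0.1816] zaxis [ 0.998 -0.008  0.055]
0.8 [216.0, 230.3] 1131 [0.5698 0.0579 0.1778] [0.545 0.041 0.145] [0.588 0.065 0.195]
hi 309 [0.5752 0.0625 0.218 ] [0.558 0.06  0.2  ] [0.58  0.068 0.23 ]
finger tool 6059 [-0.03  0.   -0.03] [0.03 0.04 0.03]
```

View pics/scene10.png

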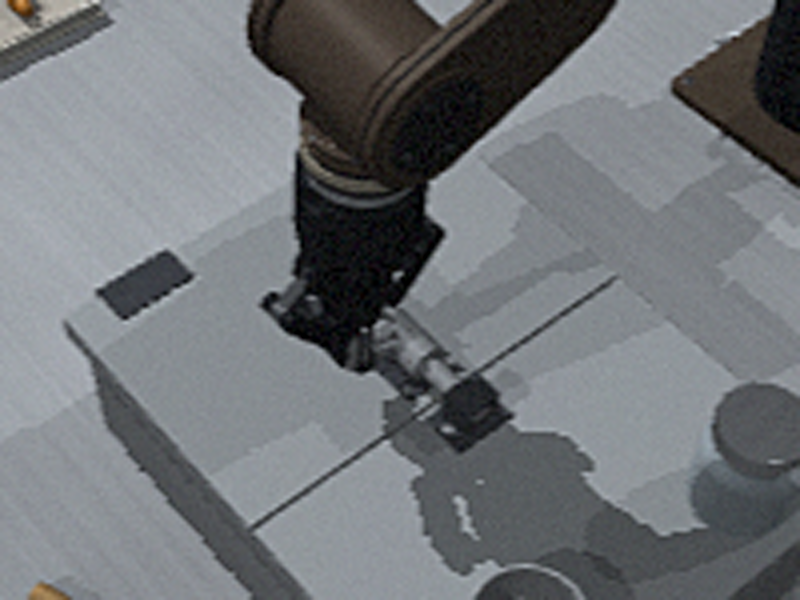

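View pics/wrist10.png

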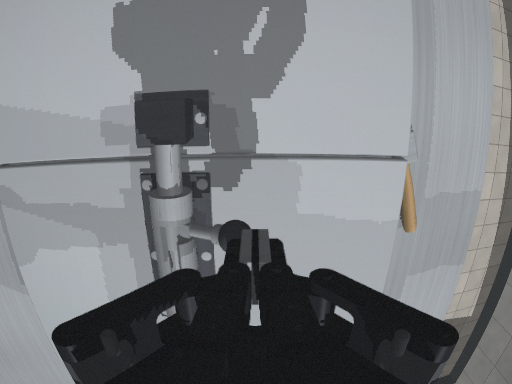

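The ball centre is at about (0.578, 0.055, 0.185), roughly 1.05 rad, and the tip has slid to its outer side with the tool tilted 3°. I'll lift, level the tool and come down on the inner top of the ball.

{"name": "arm_command", "arguments": {
  "steps": [
    {"hand": 0, "rotation": [0, 0, 0], "travel": [0, -0.06, 0.01]},
    {"hand": 0, "rotation": [-0.1, 0, 0], "travel": [0, -0.04, 0]},
    {"hand": 0, "rotation": [0, 0, 0], "travel": [0, 0, -0.06]},
    {"hand": 0, "rotation": [0, 0, 0], "travel": [0, 0, 0]}
  ]
}}

```text
time: 12.35
eef_pos: [0.5667, 0.0546, 0.2088]
tcp_rot: [0.506, -0.503, 0.501, -0.49]
contact_force: [-0.7, -0.5, 0.8]
opening: -0.002
```

```bash
python3 look.py 11 wrist; python3 wb.py|tail -4
```

```text
[[-0.008 -0.019  1.   ]
 [-1.    -0.014 -0.008]
 [ 0.014 -1.    -0.019]] [0.5667 0.0546 0.2088] [-0.7 -0.5  0.8] 12.35
tcp [0.5675 0.0545 0.209 ] zaxis [ 1.    -0.008 -0.018]
0.79 [263.2, 216.6] 1159 [0.5743 0.0568 0.1815] [0.546 0.035 0.145] [0.589 0.065 0.218]
hi 468 [0.5681 0.0637 0.2242] [0.555 0.06  0.215] [0.58  0.066 0.23 ]
finger tool 2911 [-0.03  0.02 -0.03] [0.03  0.049 0.022]
```

View pics/wrist11.png

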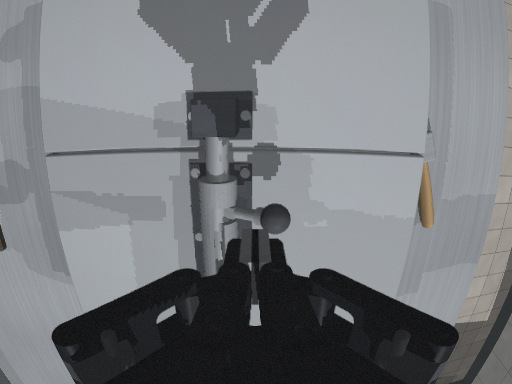

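{"name": "arm_command", "arguments": {
  "steps": [
    {"hand": 0, "rotation": [0, 0, 0], "travel": [0, 0, 0.027]},
    {"hand": 0, "rotation": [0, 0, 0], "travel": [0, 0.03, 0]},
    {"hand": 0, "rotation": [0, 0, 0], "travel": [0, 0.025, 0]},
    {"hand": 0, "rotation": [0, 0, 0], "travel": [0, 0.01, 0]}
  ]
}}

```text
time: 13.0
eef_pos: [0.5767, 0.0539, 0.1873]
tcp_rot: [0.506, -0.503, 0.501, -0.49]
contact_force: [-1.1, 0.4, -0.6]
opening: -0.003
```

{"name": "arm_command", "arguments": {
  "steps": [
    {"hand": 0, "rotation": [0, 0, 0], "travel": [0, 0.01, 0]}
  ]
}}

```text
time: 13.12
eef_pos: [0.5765, 0.0539, 0.1838]
tcp_rot: [0.506, -0.503, 0.501, -0.49]
contact_force: [-0.9, -0.8, 0.7]
opening: -0.001
```

{"name": "arm_command", "arguments": {
  "steps": [
    {"hand": 0, "rotation": [0, 0, 0], "travel": [0, 0.01, 0]}
  ]
}}

```text
time: 13.25
eef_pos: [0.577, 0.0538, 0.1811]
tcp_rot: [0.506, -0.503, 0.501, -0.49]
contact_force: [1.1, -0.7, 1.7]
opening: 0.002
```

{"name": "arm_command", "arguments": {
  "steps": [
    {"hand": 0, "rotation": [0, 0, 0], "travel": [0, 0.01, -0.004]}
  ]
}}

```text
time: 13.38
eef_pos: [0.5763, 0.0537, 0.1786]
tcp_rot: [0.505, -0.502, 0.502, -0.49]
contact_force: [0.7, 0.7, 1.1]
opening: -0.001
```

{"name": "arm_command", "arguments": {
  "steps": [
    {"hand": 0, "rotation": [0, 0, 0], "travel": [0, 0.01, -0.003]}
  ]
}}

```text
time: 13.5
eef_pos: [0.5756, 0.0537, 0.1759]
tcp_rot: [0.505, -0.502, 0.502, -0.491]
contact_force: [0.9, 0.3, 0.7]
opening: -0.001
```

{"name": "arm_command", "arguments": {
  "steps": [
    {"hand": 0, "rotation": [0, 0, 0], "travel": [0, 0.008, 0]}
  ]
}}

```text
time: 13.62
eef_pos: [0.5756, 0.0537, 0.1736]
tcp_rot: [0.505, -0.502, 0.502, -0.491]
contact_force: [-0.2, -0.3, 4.6]
opening: 0.004
```

{"name": "arm_command", "arguments": {
  "steps": [
    {"hand": 0, "rotation": [0, 0, 0], "travel": [0, 0.006, 0]}
  ]
}}

```text
time: 13.75
eef_pos: [0.5759, 0.0537, 0.1732]
tcp_rot: [0.505, -0.502, 0.502, -0.491]
contact_force: [-2.1, 0.2, 8.4]
opening: -0.002
```

{"name": "arm_command", "arguments": {
  "steps": [
    {"hand": 0, "rotation": [0, 0, 0], "travel": [0, 0.007, 0]}
  ]
}}

```text
time: 13.88
eef_pos: [0.576, 0.0536, 0.1731]
tcp_rot: [0.505, -0.502, 0.502, -0.491]
contact_force: [-3.5, 0.5, 10.0]
opening: 0.002
```

```bash
python3 look.py 12 wrist scene; python3 wb.py|tail -4
```

```text
[[-0.008 -0.014  1.   ]
 [-1.    -0.014 -0.008]
 [ 0.014 -1.    -0.013]] [0.576  0.0536 0.1731] [-3.5  0.5 10. ] 13.875
tcp [0.576  0.0536 0.1731] zaxis [ 1.    -0.008 -0.013]
0.79 [238.9, 230.8] 1028 [0.5686 0.0581 0.1687] [0.547 0.041 0.144] [0.594 0.065 0.189]
hi 2189 [0.5696 0.0613 0.2194] [0.543 0.042 0.2  ] [0.58  0.069 0.23 ]
finger tool 7056 [-0.03  0.   -0.03] [0.03 0.03 0.03]
```

View pics/wrist12.png

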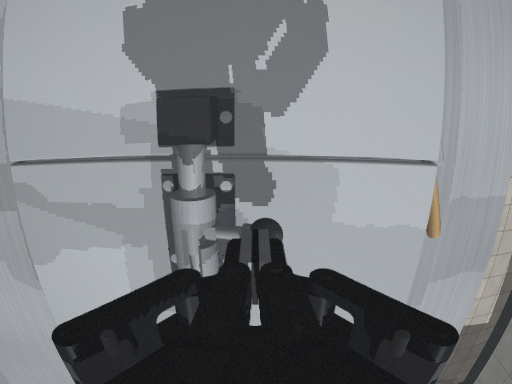

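It has come to a firm stop, about 10 N at the expected height. I'll lift clear and verify.

{"name": "arm_command", "arguments": {
  "steps": [
    {"hand": 0, "rotation": [0, 0, 0], "travel": [0, -0.06, 0]},
    {"hand": 0, "rotation": [0, 0, 0], "travel": [0, -0.1, 0]},
    {"hand": 0, "rotation": [0, 0, 0], "travel": [0.1, -0.1, 0]},
    {"hand": 0, "rotation": [0, 0, 0], "travel": [0.15, -0.05, 0]},
    {"hand": 0, "rotation": [0, 0, 0], "travel": [0.15, 0, 0]},
    {"hand": 0, "rotation": [0, 0, 0], "travel": [0.15, 0, 0]},
    {"hand": 0, "rotation": [0, 0, 0], "travel": [0, 0, 0]}
  ]
}}

```text
time: 14.95
eef_pos: [0.5753, -0.1138, 0.2751]
tcp_rot: [0.506, -0.501, 0.502, -0.491]
contact_force: [0.7, 1.0, 0.8]
opening: 0.002
```

```bash
python3 look.py 13 wrist scene top; python3 - <<'E'
from h import *
for c in ['top','scene']:
    d=np.load(c+'13.npy');p=ctrl.camera_params(c)
    v,u=np.mgrid[:384,:512]
    P=(np.stack([(u-p['cx'])/p['fx']*d,(v-p['cy'])/p['fy']*d,d,np.ones_like(d)],-1)@np.array(p['extrinsics']).T)[...,:3]
    m=(d>0)&(P[...,0]>.567)&(P[...,0]<.61)&(abs(P[...,1]-.055)<.03)&(P[...,2]>.154)&(P[...,2]<.25)
    q=P[m];print(c,m.sum(),q.mean(0).round(4),q.min(0).round(4),q.max(0).round(4))
    a=(d>0)&(P[...,0]>.42)&(P[...,0]<.5)&(P[...,1]>.0)&(P[...,1]<.08)&(abs(P[...,2]-.146)<.02)
    print('flap z',np.median(P[a][:,2]))
    d0=np.load(c+'0.npy');print('objects')
    for t in ['jar','cutter','brush']:
        r=ctrl.masks_of(c,t)
        if r: print(t,[int(x) for x in r[0]['at']],round(r[0]['score'],2))
E
```

```text
[[-0.005 -0.014  1.   ]
 [-1.    -0.016 -0.005]
 [ 0.016 -1.    -0.014]] [ 0.5753 -0.1138  0.2751] [0.7 1.  0.8] 14.95
top 68 [0.5788 0.0546 0.1743] [0.5686 0.0451 0.1685] [0.5889 0.063  0.1799]
flap z 0.14499853669698382
objects
jar [145, 256] 0.72
cutter [143, 177] 0.76
brush [234, 131] 0.88
scene 55 [0.5813 0.0585 0.174 ] [0.5671 0.0479 0.1671] [0.5917 0.0666 0.1805]
flap z 0.14562069878971945
objects
jar [362, 210] 0.75
cutter [305, 247] 0.7
brush [221, 267] 0.92
```

View pics/scene13.png

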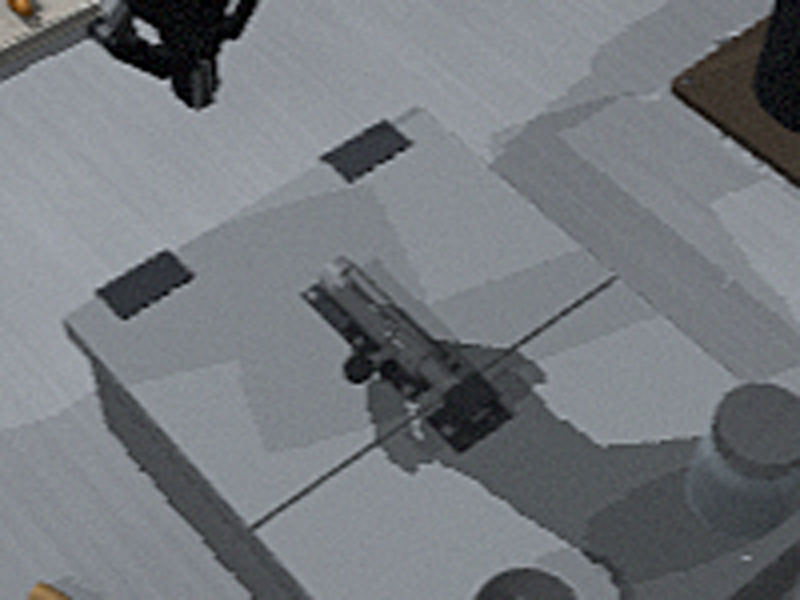

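View pics/top13.png

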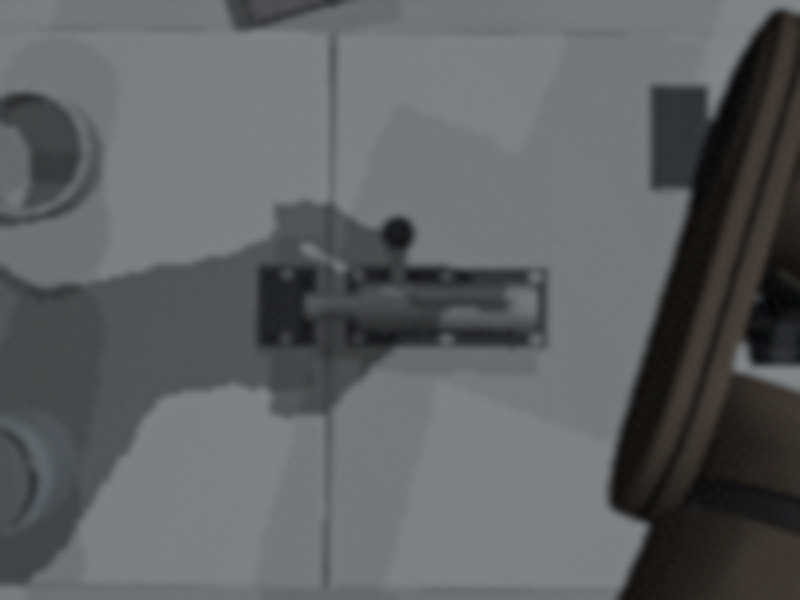

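```bash
python3 - <<'E'
from h import *
for c,lim in (('top',(slice(120,290),slice(130,250))),('scene',(slice(190,300),slice(170,400)))):
    a=np.load(c+'0.npy')[lim];b=np.load(c+'13.npy')[lim]
    m=((abs(a-b)>.012)&(a>0)&(b>0)).astype(np.uint8);n,l,st,ce=cv2.connectedComponentsWithStats(m)
    print(c,m.sum(),[(st[i,4],ce[i].round()) for i in range(1,n) if st[i,4]>8])
ctrl.sign_off();print(ctrl.get_state()['time'])
E
```

```text
top 168 [(np.int32(86), array([116.,  82.])), (np.int32(82), array([100.,  97.]))]
scene 50 [(np.int32(18), array([94.,  1.])), (np.int32(29), array([115.,   2.]))]
the job is handed in; nothing more can be done
the job is handed in; nothing more can be done
```

The flap is bolted and the job is handed in, at about 15 s on the robot's clock. The bolt is home in the keeper, and the knob is over on the bin's +x side and down at the end of its slot.

**How it went:**
- **Sliding the bolt:** With the fingers shut, I pushed the knob along its slot against about 2–3 N. It stopped at the predicted home position, at about 8 N.
- **Turning the knob:** I pushed it over sideways, then pressed it down from above to a firm stop at about 10 N.
- **Clearing the hand:** I drew the hand back beyond the hinge end of the bin, touching nothing.

**Last checks:**
- **Knob:** The ball is about 40 mm to the side, with its top at z ≈ 0.180. Full down should read 0.179, so it is at the end of the slot within camera error.
- **Flap:** It reads flat at 0.145–0.146 m.
- **Jar, ring and brush:** A before-and-after depth comparison showed changes only around the bolt and keeper. The networks' marks for the jar and ring shifted several pixels (the ring's by 18 rows in the scene view), but the depth pictures do not show either having moved.

**What disagreed or went wrong:**
- **Fingertip position:** The text puts the fingertips 25 mm ahead of the TCP, but both cameras showed them about 7 mm behind it. My first pass therefore went just over the ball without moving it, and I lowered the hand and repeated it.
- **First downward press:** It slid off the ball's outer side, with readings of about 5 N along each of x and z, and tilted the tool about 3°. I lifted, levelled the tool and repeated it from the inner side.

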